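# Return the cleaner pump bottle to its tray and check the pump

### The job

Put the pump bottle back on its tray: carry it upright, set it down gently so that it stands flat on the steel floor inside the lip, and let go of it. Then, with the bottle standing there, push its pump head fully down to its stop and let it rise again, leaving the bottle standing in the tray. Do not disturb the other things on the cart.

Things in the scene. Friction and masses are not known exactly. Their poses are not given: they have to be found in the camera images.
- pump_bottle: White round pump bottle, red band, about 0.4 kg, stands upright left or right on the cart, any yaw. Origin: centre of its underside, z up its axis. Body 62 mm diameter to 90 mm high, shoulder sloping to 44 mm at 108 mm; black ribbed collar, 40 mm diameter, 110 to 144 mm high (grip here, closing along the bottle's y, fingers either side of the spout); thin stem; blue pump head on top.
- pump_head (a joint): Travel of the blue pump head in m: 0 = up (at rest), 0.014 = fully down at its stop. It is pushed down along the bottle's axis against a spring of about 4 N at the top and 8 N at the stop, and springs back by itself. The head does not turn.
- head_top (a point): Centre of the flat top of the blue pump head, the place to push; 176 mm above the bottle's underside when up, moves with the head. Head 30 mm diameter, 16 mm high. From it a blue spout 11 mm wide sticks out along the bottle's +x to 50 mm from the axis, its top 2 mm below the head's top; its nozzle hangs to 20 mm below the head's top.
- bottle_tray: Square tray fixed to the cart: black slab 150 x 150 mm lined with steel, origin at the centre of its underside on the cart top, x and y along its sides. Flat steel floor 30 mm above the cart, 140 x 140 mm inside a black lip 5 mm thick that stands 6 mm above the floor (36 mm above the cart).
- tray_floor (a point): Centre of the tray's steel floor, on its surface (30 mm above the cart), axes as the tray's.
- sample_jar: Small amber glass jar with a white cap, 48 mm diameter, 75 mm high, loose, to be left alone. Origin at the centre of its underside.
- oil_bottle: Green bottle with a yellow cap, 52 mm diameter, 150 mm high, loose, to be left alone. Origin at the centre of its underside.
- vee_block: Dark steel vee block 50 x 60 x 40 mm, loose, to be left alone. Origin at the centre of its underside.
Mind the look-alikes: they are no part of the job. There is more than one size of the pump_bottle; the job needs the largest. What is meant by the bottle_tray is not brown, and is the smaller of those in its own colour.

How it is judged:
By the outcome, as a careful person would: the job done as asked, in the order asked, and still so for the second after the job is handed in, with the robot touching nothing.
It also fails if it takes over 54 s, if anything falls off the work surface, if the arm or the gripper's body presses on something with over 40 N, if the wrist force passes 120 N, or if a joint passes its speed limit or range.

### The arm

A 6-joint arm with a two-finger parallel gripper is mounted at the origin on the work surface. World frame = base frame: x ahead of the robot, y to its left, z up, the work surface at z = 0. Lengths are in mm, angles in rad, forces in N, time in s.
With the tool pointing down it reaches from about 425 to 950 mm from the base axis. Payload 14.7 kg.
Tool frame: the origin (TCP) lies between the finger pads; the fingertips stand 11 mm ahead of it and the grasp point (between the pads) lies 8 mm behind it; z points along the fingers, y is the line along which they close (so a half turn about z gives the same grasp; the last joint's range is limited). The gripper opens to 85 mm and grips with 20 to 120 N. Pads are 22 mm wide; open, the fingers measure 114 mm over their backs; the gripper's body (76 mm by 85 mm) begins 54 mm behind the grasp point. The pads swing forward as they close: fully open they stand 13 mm farther back than shut.
Start: joints at [1.225, 0.48, 1.596, -0, 1.065, -0.047], TCP at [191.319, 621.2, 242.297] pointing down, gripper open.
Joint ranges: [-2.75, 2.75], [-0.82, 2.05], [0.23, 2.67], [-1.56, 4.7], [0.09, 2.69], [-2.92, 2.92]. Speed limits (rad/s): [1.89, 1.89, 2.39, 3.01, 3.01, 3.01].

### API

Orientations are given as a unit quaternion [x, y, z, w].
In Python, from station import observe, snapshot, ticket gives the robot as it stands.
- The arm moves only by the tool arm_command, never from a script. Its argument "increments" is a list of rows, each a list of 3 entries, a list of its own where there are three numbers: the shift along the tool's x, y, z each as a share of 0.15 m, from -1 to 1, then the turn, a rotation vector about the tool's x, y, z each as a share of 180 degrees, from -1 to 1, then the opening, from -1 (shut) to 1 (fully open). In form: [[[dx, dy, dz], [ax, ay, az], claw], ...]. A call has 1 to 8 rows; each row shifts and turns the commanded pose from where the row before left it, along the tool's axes as they then stand; what a row does not reach is not made up. A row lasts 1/12 s, in which the tool goes at most 41.7 mm and 7.16 degrees, less where a joint would pass 70% of its speed; a pose out of reach is approached as far as the arm can. A call with a number of a shift or a turn outside -1 to 1 is refused whole. A call with a gripper value outside its range is refused whole. The fingers move at their own pace and stop on an object; "newtons" is the grip in N (left out, the last holds). Time passes only in rows, so rows that do not move let the fingers close. It gives the time, the measured TCP pose, the force, the opening and the grip force at its end, in the units of the state.
- observe(): the state, without advancing time (a new reading comes with each control period).
- snapshot(name): name is "scene" or "top" or "wrist"; returns a dict with "image" (480x640x3 uint8, blue, green, red), "vfov" (degrees; the focal length in pixels is half the picture's height over the tangent of half this angle, whatever the lens; pixels are square), "cx", "cy" (the principal point, pixels), "distortion" ([k1, k2, p1, p2, k3] as OpenCV has them; the pictures are not rectified), "R" (3x3) and "t" (3): a world point X has camera coordinates R X + t; the wrist camera has in their place "mount" (4x4, takes a point from camera to tool coordinates, whose origin is the TCP and whose axes are the flange's). Camera axes: x right, y down, z forward; pixel columns grow to the right and rows downward; lengths in mm; the calibration is good to about 2 mm. A picture is of the moment at which its call begins: read the wrist's pose just before it. There is no depth.
- ticket.close_job(): hands the job in; it is judged then, once.
The state is a dict: "clock": time; "joint_positions": joint angles; "qd": joint speeds; "joint_efforts": joint torques, N m; "tcp_pos": TCP position; "tcp_rot": TCP orientation; "ft_force": force on the tool from outside, world axes, zero at the start; "wrist_torque": the same for the moment, N m; "width": finger opening in mm; "finger_force": force on a finger pad.
Only numpy, scipy, OpenCV 4.12 (cv2) and the standard library are available. Lean on these libraries where they do the work, as an engineer would, in place of code of your own. Each camera call takes 0.05 s, during which the arm holds its last target. There are 200 camera calls.

## Working session

There is one attempt and no reset: what is moved stays moved. The work goes in short steps, Python scripts to look and compute and a tool call to move; the robot and the scene stay as the last step left them, time stands still between calls to the robot, and variables do not carry over. Pictures are saved under pics/ and viewed, at most 10 in all, crops included, and the job is handed in when it is done.

Besides the shell and the picture viewer there is one more tool, called as name(argument=value, ...), one argument or row to a line, values as JSON. arm_command: Moves the arm, as the interface text tells. Its arguments: {"type":"object","properties":{"increments":{"type":"array","items":{"type":"array"}},"newtons":{"type":"number"}},"required":["increments"]}

```bash
mkdir -p pics; ls; cat > h.py <<'E'
import numpy as np, cv2, pickle
from station import observe, snapshot
def K(s):
    f=240/np.tan(np.radians(s["vfov"])/2)
    return np.array([[f,0,s["cx"]],[0,f,s["cy"]],[0,0,1.]])
def ray(s,px):
    u=cv2.undistortPoints(np.array(px,float).reshape(-1,1,2),K(s),np.array(s["distortion"],float)).reshape(-1,2)
    R=np.array(s["R"]);t=np.array(s["t"])
    d=np.c_[u,np.ones(len(u))]@R
    return -R.T@t,d
def plane(s,px,z):
    o,d=ray(s,px); return o+d*((z-o[2])/d[:,2])[:,None]
def proj(s,X):
    return cv2.projectPoints(np.array(X,float).reshape(-1,1,3),cv2.Rodrigues(np.array(s["R"],float))[0],np.array(s["t"],float),K(s),np.array(s["distortion"],float))[0].reshape(-1,2)
E
python3 - <<'E'
from h import *
for n in ("scene","top"):
    s=snapshot(n); pickle.dump(s,open(n+".pkl","wb")); cv2.imwrite(f"pics/{n}0.png",s["image"])
    o,_=ray(s,[[320,240]]); print(n,s["vfov"],o,s["distortion"])
print(observe())
E
```

```text
pics
scene 53.794060008331726 [964.83158086 290.45644349 978.89143551] [-0.0777983  0.         0.         0.         0.       ]
top 44.88043080345728 [ 276.64545328  -71.91648758 1365.34947002] [-0.18962491  0.          0.          0.          0.        ]
{'clock': 0.1, 'joint_positions': array([ 1.22541814e+00,  4.80800112e-01,  1.59681915e+00, -1.30346156e-05,
        1.06511350e+00, -4.66189284e-02]), 'qd': array([-0.00013611, -0.00164286,  0.0004598 ,  0.0009721 ,  0.00198841,
        0.0013798 ]), 'joint_efforts': array([ 8.82473832e-04, -9.52254510e+01, -4.31039929e+01,  3.68859810e-04,
        5.06200377e-03,  2.82728827e-06]), 'tcp_pos': array([191.18772969, 620.85928402, 241.71336728]), 'tcp_rot': array([ 1.48821552e-01,  9.88863904e-01, -5.60250792e-04, -1.05425321e-04]), 'ft_force': array([-0.07067588, -0.86565027,  0.38131613]), 'wrist_torque': array([-0.01008502,  0.00040133,  0.018695  ]), 'finger_force': 0.0, 'width': 85.24901237832367}
```

View pics/scene0.png

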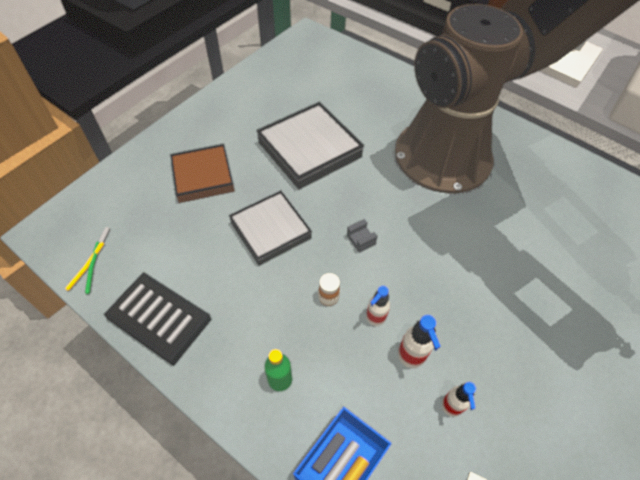

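View pics/top0.png

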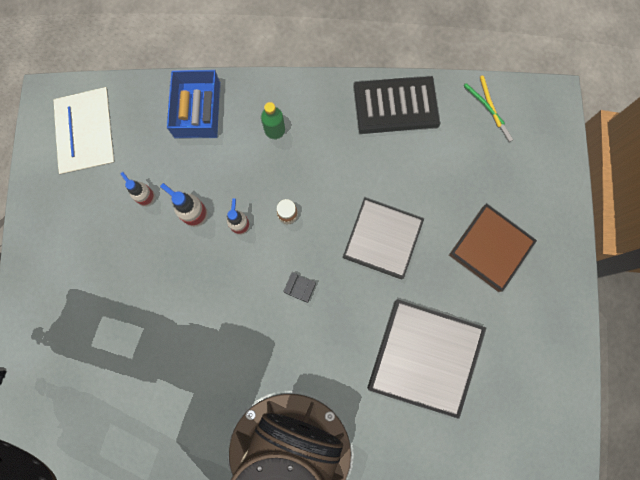

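The scene holds these candidates:
- Pump bottles (top view): (138,190), (186,207) and (236,220). The middle one is the largest.
- Trays (top view): grey and black small (384,237), grey and black large (427,357), and brown (493,247). I choose (384,237).

Next I check with a crop and measure.

```bash
python3 - <<'E'
from h import *
T=pickle.load(open("top.pkl","rb"));S=pickle.load(open("scene.pkl","rb"))
cv2.imwrite("pics/crop.png",np.hstack([cv2.resize(T["image"][150:260,100:260],None,fx=2.4,fy=2.4,interpolation=2),cv2.resize(S["image"][280:390,360:520],None,fx=2.4,fy=2.4,interpolation=2)]))
def blue(s,box):
    x0,y0,x1,y1=box; h=cv2.cvtColor(s["image"],cv2.COLOR_BGR2HSV)
    m=cv2.inRange(h,(100,150,80),(125,255,255)); k=np.zeros_like(m);k[y0:y1,x0:x1]=m[y0:y1,x0:x1]
    return k
for n,s,b in (("T",T,(155,170,215,240)),("S",S,(400,300,455,360))):
    m=blue(s,b); ys,xs=np.nonzero(m); p=np.c_[xs,ys]
    w=plane(s,p,175); c=w.mean(0); _,_,v=np.linalg.svd(w-c,full_matrices=False)
    a=(w-c)[:,:2]@v[0,:2]; pe=(w-c)[:,:2]@v[1,:2]
    print(n,len(p),c,v[0],a.min(),a.max(),"px ext",p.min(0),p.max(0))
    for lo in np.arange(np.floor(a.min()/6)*6,a.max(),6):
        k=(a>=lo)&(a<lo+6); 
        if k.any(): print("  %.0f n%d %.1f..%.1f"%(lo,k.sum(),pe[k].min(),pe[k].max()))
# small trays: steel floor
for nm,s,seed in (("T",T,(384,237)),("S",S,(270,225))):
    g=cv2.cvtColor(s["image"],cv2.COLOR_BGR2HSV); d=cv2.inRange(s["image"],(150,150,150),(255,255,255))
    d&=cv2.inRange(g[...,1],0,25)
    n,l=cv2.connectedComponents(d); m=(l==l[seed[1],seed[0]]).astype(np.uint8)
    c=max(cv2.findContours(m,0,2)[0],key=cv2.contourArea)
    w=plane(s,c.reshape(-1,2),30)[:,:2]
    print(nm,cv2.contourArea(c),cv2.minAreaRect(w.astype(np.float32)))
for nm,px,z in (("jar",(287,208),75),("oil",(269,106),150),("vee",(300,287),40),("p1",(130,185),120),("p3",(233,215),120),("big",(182,200),144)):
    print(nm,plane(T,[px],z)[0])
E
```

```text
T 200 [563.28099135 246.19873714 175.        ] [-0.61759659 -0.78649504 -0.        ] -38.17240270588178 23.312420130015656 px ext [161 184] [184 204]
  -42 n5 -3.3..2.7
  -36 n10 -3.9..4.1
  -30 n11 -4.2..3.5
  -24 n13 -4.7..4.3
  -18 n11 -3.9..4.0
  -12 n10 -4.2..3.5
  -6 n18 -6.4..8.6
  0 n29 -11.3..12.7
  6 n36 -13.5..13.8
  12 n35 -13.8..13.5
  18 n22 -9.7..9.9
S 299 [569.30352776 247.93072501 175.        ] [0.61966214 0.78486867 0.        ] -25.66977859924394 38.48682234559573 px ext [420 316] [439 348]
  -30 n5 -3.3..4.7
  -24 n35 -9.1..13.1
  -18 n46 -13.6..14.5
  -12 n47 -15.0..13.8
  -6 n41 -14.6..10.9
  0 n28 -12.4..7.0
  6 n22 -5.5..6.6
  12 n20 -5.4..5.6
  18 n17 -4.3..5.2
  24 n15 -2.9..5.6
  30 n17 -3.1..5.7
  36 n6 -3.4..5.0
T 3327.5 ((501.9072265625, -212.708984375), (138.5830078125, 137.99557495117188), 70.56597900390625)
S 2447.0 ((501.15875244140625, -214.08775329589844), (136.3158721923828, 137.84376525878906), 70.21332550048828)
jar [558.78433004  10.54311074  75.        ]
oil [775.67829779  51.48864783 150.        ]
vee [382.35412   -20.7248238  40.       ]
p1 [599.81689042 366.20848499 120.        ]
p3 [532.17326158 126.44211149 120.        ]
big [559.80807152 236.77896783 144.        ]
```

View pics/crop.png

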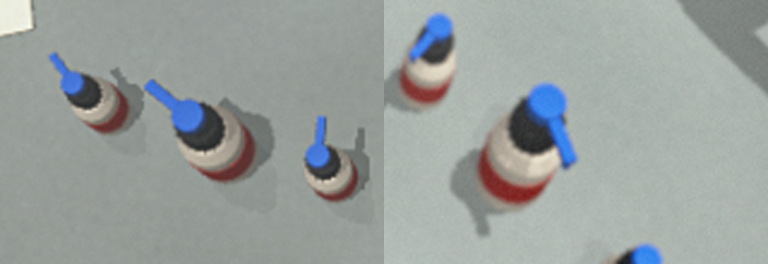

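The crop shows the large red-band bottle at the centre, with its head at (185,113) and the spout up-left, flanked by two clearly smaller ones. So the bottle axis is about (560,239), spout yaw about 51.8°, and tray centre about (501.5,-213.5). I'll move over it first, then turn.

arm_command(
  increments=[
    [[-0.194,-0.107,0],[0,0,0],1],
    [[-0.194,-0.107,0],[0,0,0],1],
    [[-0.194,-0.107,0],[0,0,0],1],
    [[-0.194,-0.107,0],[0,0,0],1],
    [[-0.194,-0.107,0],[0,0,0],1],
    [[-0.194,-0.107,0],[0,0,0],1],
    [[-0.194,-0.107,0],[0,0,0],1],
    [[-0.194,-0.107,0],[0,0,0],1],
  ],
  newtons=40,
)

```text
clock: 0.77
tcp_pos: [376.8, 428.5, 242.1]
tcp_rot: [0.149, 0.989, -0.0, -0.0]
ft_force: [0.1, -0.1, 0.2]
width: 85.4
finger_force: 0.0
```

arm_command(
  increments=[
    [[-0.194,-0.107,0],[0,0,0],1],
    [[-0.194,-0.107,0],[0,0,0],1],
    [[-0.194,-0.107,0],[0,0,0],1],
    [[-0.194,-0.107,0],[0,0,0],1],
    [[-0.194,-0.107,0],[0,0,0],1],
    [[-0.194,-0.107,0],[0,0,0],1],
    [[-0.194,-0.107,0],[0,0,0],1],
    [[-0.194,-0.107,0],[0,0,0],1],
  ],
)

```text
clock: 1.43
tcp_pos: [561.5, 237.2, 242.1]
tcp_rot: [0.149, 0.989, -0.0, -0.0]
ft_force: [0.4, 0.2, -0.2]
width: 85.0
finger_force: 0.0
```

arm_command(
  increments=[
    [[0,0,0],[0,0,0.0386],1],
    [[0,0,0],[0,0,0.0386],1],
    [[0,0,0],[0,0,0.0386],1],
    [[0,0,0],[0,0,0.0386],1],
    [[0,0,0],[0,0,0.0386],1],
    [[0,0,0],[0,0,0.0386],1],
    [[0,0,0],[0,0,0.0386],1],
    [[0,0,0],[0,0,0.0386],1],
  ],
)

```text
clock: 2.1
tcp_pos: [560.5, 238.6, 242.0]
tcp_rot: [0.595, 0.804, -0.0, -0.0]
ft_force: [0.4, -0.4, -1.0]
width: 85.3
finger_force: 0.0
```

arm_command(
  increments=[
    [[0,0,0],[0,0,0.0386],1],
    [[0,0,0],[0,0,0.0386],1],
    [[0,0,0],[0,0,0.0386],1],
    [[0,0,0],[0,0,0.0386],1],
    [[0,0,0],[0,0,0.0386],1],
    [[0,0,0],[0,0,0.0386],1],
    [[0,0,0],[0,0,0.0386],1],
    [[0,0,0],[0,0,0.0386],1],
  ],
)

```text
clock: 2.77
tcp_pos: [560.5, 238.6, 242.0]
tcp_rot: [0.901, 0.433, -0.0, -0.0]
ft_force: [-0.1, 0.2, 0.0]
width: 85.2
finger_force: 0.0
```

arm_command(
  increments=[
    [[0,0,0],[0,0,0],1],
    [[0,0,0],[0,0,0],1],
    [[0,0,0],[0,0,0],1],
  ],
)

```text
clock: 3.02
tcp_pos: [560.6, 238.7, 242.1]
tcp_rot: [0.899, 0.438, -0.0, -0.0]
ft_force: [-0.3, -0.1, 0.2]
width: 85.4
finger_force: 0.0
```

```bash
cat >> h.py <<'E'
def wrist():
    from scipy.spatial.transform import Rotation as Ro
    o=observe(); s=snapshot("wrist"); M=np.array(s["mount"],float)
    A=Ro.from_quat(o["tcp_rot"]).as_matrix(); W=A@M[:3,:3]; p=A@M[:3,3]+o["tcp_pos"]
    s["R"]=W.T; s["t"]=-W.T@p; return o,s
E
python3 - <<'E'
from h import *
o,s=wrist(); im=s["image"].copy(); print(ray(s,[[320,240]]),np.array(s["mount"]).round(2).tolist())
h=cv2.cvtColor(im,cv2.COLOR_BGR2HSV); m=cv2.inRange(h,(100,150,80),(125,255,255))
for c in cv2.findContours(m,0,2)[0]:
    if cv2.contourArea(c)>300:
        print(cv2.boundingRect(c)); w=plane(s,c.reshape(-1,2),176)[:,:2]
        b=np.radians(51.8); print((w-[560,239])@np.array([[np.cos(b),-np.sin(b)],[np.sin(b),np.cos(b)]]).round(4)[:, :] .__class__ and ((w-[560,239])@np.array([[np.cos(b),-np.sin(b)],[np.sin(b),np.cos(b)]])).min(0),((w-[560,239])@np.array([[np.cos(b),-np.sin(b)],[np.sin(b),np.cos(b)]])).max(0))
cv2.circle(im,tuple(int(v) for v in proj(s,[[560,239,176]])[0]),4,(0,255,0),1)
cv2.imwrite("pics/w1.png",im)
E
```

```text
(array([610.63577676, 303.37967425, 373.75854297]), array([[-0.18584533, -0.25450373, -0.94911912]])) [[-0.0, -0.95, -0.32, 81.75], [1.0, -0.0, -0.0, -0.46], [-0.0, -0.32, 0.95, -131.65], [0.0, 0.0, 0.0, 1.0]]
(362, 336, 58, 46)Traceback (most recent call last):
  File "<stdin>", line 7, in <module>
ValueError: matmul: Input operand 1 does not have enough dimensions (has 0, gufunc core with signature (n?,k),(k,m?)->(n?,m?) requires 1)
```

```bash
python3 - <<'E'
from h import *
o,s=wrist(); im=s["image"].copy()
h=cv2.cvtColor(im,cv2.COLOR_BGR2HSV); m=cv2.inRange(h,(100,150,80),(125,255,255))
b=np.radians(51.8); B=np.array([[np.cos(b),-np.sin(b)],[np.sin(b),np.cos(b)]])
for c in cv2.findContours(m,0,2)[0]:
    if cv2.contourArea(c)>300:
        w=(plane(s,c.reshape(-1,2),175)[:,:2]-[560,239])@B
        print(cv2.boundingRect(c),w.min(0),w.max(0))
        for lo in range(-30,60,10):
            k=(w[:,0]>=lo)&(w[:,0]<lo+10)
            if k.any(): print(lo,w[k,1].min(),w[k,1].max())
cv2.circle(im,tuple(int(v) for v in proj(s,[[560,239,176]])[0]),4,(0,255,0),1)
cv2.imwrite("pics/w1.png",im)
E
```

```text
(362, 335, 58, 47) [-77.86966178 -63.30013445] [-44.4432856  -28.89284187]
(289, 175, 50, 116) [-14.58301508 -12.76821354] [51.81557066 15.20098954]
-20 -9.43357990635622 10.170167742239354
-10 -12.768213538956601 15.200989538890695
0 -12.61311457674196 15.028541972369538
10 -10.259757497005443 12.66234859668486
20 6.359283900826468 6.921168593040424
30 6.2924882756198945 6.836722248287364
40 -3.3277011886787027 6.75956259772394
50 -0.6804756297334279 2.9873002398913364
(500, 0, 140, 108) [  84.95381635 -151.16095442] [130.49535257 -83.37000186]
(218, 0, 38, 58) [107.41378653  28.36597523] [130.68628891  45.66999592]
```

View pics/w1.png

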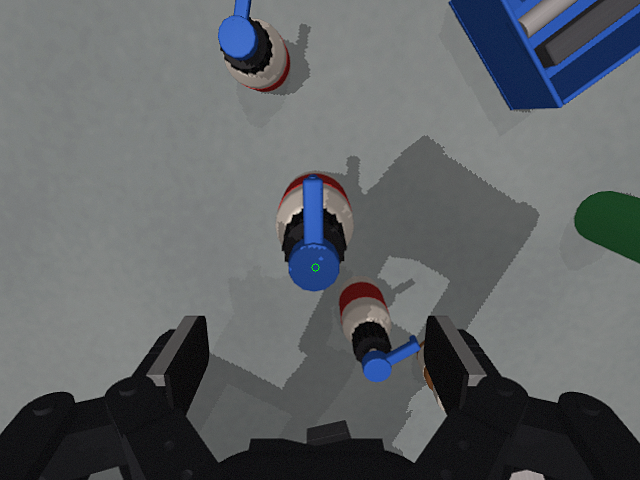

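The wrist view shows the head at (313,267), within 1–2 mm of the estimate, and the fingers straddle the spout. I descend.

arm_command(
  increments=[
    [[0,-0.01,0.1],[0,0,0],1],
    [[0,0,0.1],[0,0,0],1],
    [[0,0,0.1],[0,0,0],1],
    [[0,0,0.1],[0,0,0],1],
    [[0,0,0.1],[0,0,0],1],
    [[0,0,0.1],[0,0,0],1],
    [[0,0,0],[0,0,0],1],
    [[0,0,0],[0,0,0],1],
  ],
)

```text
clock: 3.78
tcp_pos: [559.1, 239.5, 151.9]
tcp_rot: [0.9, 0.437, -0.001, -0.0]
ft_force: [0.1, 0.6, 0.2]
width: 85.4
finger_force: 0.0
```

arm_command(
  increments=[
    [[0,0,0.06],[0,0,0],1],
    [[0,0,0.06],[0,0,0],1],
    [[0,0,0.04],[0,0,0],1],
    [[0,0,0.04],[0,0,0],1],
    [[0,0,0],[0,0,0],1],
    [[0,0,0],[0,0,0],1],
  ],
)

```text
clock: 4.28
tcp_pos: [559.4, 239.5, 121.9]
tcp_rot: [0.9, 0.436, -0.0, -0.0]
ft_force: [0.0, -0.1, 0.2]
width: 85.6
finger_force: 0.0
```

arm_command(
  increments=[
    [[0,0,0],[0,0,0],-1],
    [[0,0,0],[0,0,0],-1],
    [[0,0,0],[0,0,0],-1],
    [[0,0,0],[0,0,0],-1],
    [[0,0,0],[0,0,0],-1],
    [[0,0,0],[0,0,0],-1],
    [[0,0,0],[0,0,0],-1],
    [[0,0,0],[0,0,0],-1],
  ],
  newtons=40,
)

```text
clock: 4.95
tcp_pos: [559.7, 239.8, 122.8]
tcp_rot: [0.9, 0.436, 0.0, 0.0]
ft_force: [-1.2, -0.6, 5.2]
width: 38.7
finger_force: 40.2
```

arm_command(
  increments=[
    [[0,0,0],[0,0,0],-1],
    [[0,0,0],[0,0,0],-1],
    [[0,0,0],[0,0,0],-1],
    [[0,0,0],[0,0,0],-1],
  ],
)

```text
clock: 5.28
tcp_pos: [559.7, 239.7, 122.8]
tcp_rot: [0.9, 0.436, 0.0, 0.0]
ft_force: [-1.6, -0.1, 5.3]
width: 38.7
finger_force: 40.2
```

arm_command(
  increments=[
    [[0,0,-0.03],[0,0,0],-1],
    [[0,0,-0.07],[0,0,0],-1],
    [[0,0,-0.1],[0,0,0],-1],
    [[0,0,-0.1],[0,0,0],-1],
    [[0,0,-0.1],[0,0,0],-1],
    [[0,0,-0.1],[0,0,0],-1],
    [[0,0,-0.1],[0,0,0],-1],
    [[0,0,-0.1],[0,0,0],-1],
  ],
)

```text
clock: 5.95
tcp_pos: [559.4, 239.6, 228.9]
tcp_rot: [0.9, 0.436, 0.0, 0.0]
ft_force: [0.1, 0.2, -3.6]
width: 38.8
finger_force: 40.7
```

arm_command(
  increments=[
    [[0,0,-0.1],[0,0,0],-1],
    [[0,0,-0.1],[0,0,0],-1],
    [[0,0,-0.1],[0,0,0],-1],
    [[0,0,-0.1],[0,0,0],-1],
    [[0,0,-0.07],[0,0,0],-1],
    [[0,0,-0.03],[0,0,0],-1],
    [[0,0,0],[0,0,0],-1],
  ],
)

```text
clock: 6.53
tcp_pos: [559.9, 239.8, 303.6]
tcp_rot: [0.9, 0.436, 0.001, 0.0]
ft_force: [-0.3, 0.9, -2.8]
width: 38.9
finger_force: 40.7
```

arm_command(
  increments=[
    [[-0.065,0.039,0],[0,0,0],-1],
    [[-0.065,0.039,0],[0,0,0],-1],
    [[-0.1306,0.0784,0],[0,0,0],-1],
    [[-0.1306,0.0784,0],[0,0,0],-1],
    [[-0.1306,0.0784,0],[0,0,0],-1],
    [[-0.1306,0.0784,0],[0,0,0],-1],
    [[-0.1306,0.0784,0],[0,0,0],-1],
    [[-0.1306,0.0784,0],[0,0,0],-1],
  ],
)

```text
clock: 7.2
tcp_pos: [538.0, 79.1, 301.4]
tcp_rot: [0.9, 0.436, -0.001, -0.0]
ft_force: [1.2, 0.4, -3.1]
width: 38.6
finger_force: 40.8
```

arm_command(
  increments=[
    [[-0.1306,0.0784,0],[0,0,0],-1],
    [[-0.1306,0.0784,0],[0,0,0],-1],
    [[-0.1306,0.0784,0],[0,0,0],-1],
    [[-0.1306,0.0784,0],[0,0,0],-1],
    [[-0.1306,0.0784,0],[0,0,0],-1],
    [[-0.1306,0.0784,0],[0,0,0],-1],
    [[-0.1306,0.0784,0],[0,0,0],-1],
    [[-0.1306,0.0784,0],[0,0,0],-1],
  ],
)

```text
clock: 7.87
tcp_pos: [514.5, -101.9, 301.5]
tcp_rot: [0.9, 0.436, -0.001, -0.0]
ft_force: [0.5, -0.9, -3.3]
width: 38.7
finger_force: 40.8
```

arm_command(
  increments=[
    [[-0.1306,0.0784,0],[0,0,0],-1],
    [[-0.1306,0.0784,0],[0,0,0],-1],
    [[-0.1306,0.0784,0],[0,0,0],-1],
    [[-0.1306,0.0784,0],[0,0,0],-1],
    [[-0.065,0.039,0],[0,0,0],-1],
    [[-0.065,0.039,0],[0,0,0],-1],
    [[0,0,0],[0,0,0],-1],
    [[0,0,0],[0,0,0],-1],
  ],
)

```text
clock: 8.53
tcp_pos: [500.9, -213.5, 301.9]
tcp_rot: [0.9, 0.436, -0.0, -0.0]
ft_force: [-0.5, -0.1, -2.7]
width: 39.5
finger_force: 40.9
```

```bash
python3 - <<'E'
from h import *
o=observe();print(o["tcp_pos"],o["ft_force"],o["width"])
s=snapshot("scene");t=snapshot("top");a=s["image"][60:360,150:550];b=t["image"][60:360,220:620]
cv2.imwrite("pics/c2.png",np.hstack([a,b]))
E
```

```text
[ 500.93129482 -213.47344367  301.91433477] [-0.50492374 -0.05873857 -2.71398334] 39.49206750854445
```

View pics/c2.png

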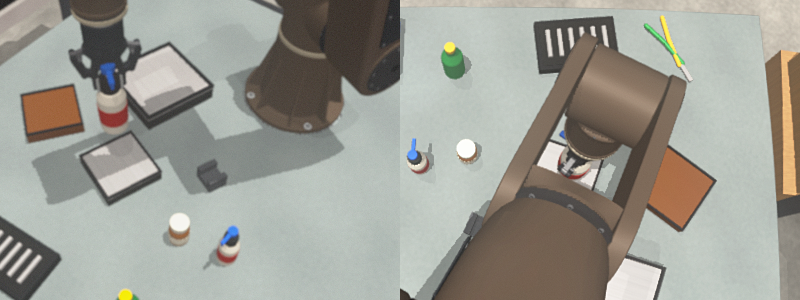

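The bottle hangs upright above the chosen tray (scene crop, bottle at (112,105)). I lower it about 135 mm, then creep down.

arm_command(
  increments=[
    [[0,0,0.05],[0,0,0],-1],
    [[0,0,0.1],[0,0,0],-1],
    [[0,0,0.1],[0,0,0],-1],
    [[0,0,0.1],[0,0,0],-1],
    [[0,0,0.1],[0,0,0],-1],
    [[0,0,0.1],[0,0,0],-1],
    [[0,0,0.1],[0,0,0],-1],
    [[0,0,0.1],[0,0,0],-1],
  ],
)

```text
clock: 9.3
tcp_pos: [501.4, -212.5, 188.7]
tcp_rot: [0.9, 0.437, -0.0, -0.0]
ft_force: [-0.6, -0.1, -3.0]
width: 39.3
finger_force: 41.0
```

arm_command(
  increments=[
    [[0,0,0.07],[0,0,0],-1],
    [[0,0,0.05],[0,0,0],-1],
    [[0,0,0.02],[0,0,0],-1],
    [[0,0,0.01],[0,0,0],-1],
    [[0,0,0],[0,0,0],-1],
    [[0,0,0],[0,0,0],-1],
  ],
)

```text
clock: 9.8
tcp_pos: [501.8, -213.5, 167.9]
tcp_rot: [0.9, 0.436, 0.0, 0.0]
ft_force: [0.9, 0.4, -3.2]
width: 39.1
finger_force: 40.9
```

arm_command(
  increments=[
    [[0,0,0.01],[0,0,0],-1],
    [[0,0,0.01],[0,0,0],-1],
    [[0,0,0.01],[0,0,0],-1],
    [[0,0,0.01],[0,0,0],-1],
    [[0,0,0],[0,0,0],-1],
    [[0,0,0],[0,0,0],-1],
  ],
)

```text
clock: 10.3
tcp_pos: [501.3, -213.4, 161.2]
tcp_rot: [0.9, 0.436, -0.0, -0.0]
ft_force: [-0.6, -0.4, -3.2]
width: 39.0
finger_force: 40.9
```

Bottom is now about 8 mm above the floor.

arm_command(
  increments=[
    [[0,0,0.01],[0,0,0],-1],
    [[0,0,0.01],[0,0,0],-1],
    [[0,0,0.01],[0,0,0],-1],
    [[0,0,0.007],[0,0,0],-1],
    [[0,0,0],[0,0,0],-1],
    [[0,0,0],[0,0,0],-1],
  ],
)

```text
clock: 10.8
tcp_pos: [501.3, -213.4, 155.7]
tcp_rot: [0.9, 0.436, -0.0, -0.0]
ft_force: [-0.5, 0.1, -3.3]
width: 38.7
finger_force: 40.9
```

arm_command(
  increments=[
    [[0,0,0.005],[0,0,0],-1],
    [[0,0,0.005],[0,0,0],-1],
    [[0,0,0],[0,0,0],-1],
    [[0,0,0],[0,0,0],-1],
  ],
)

```text
clock: 11.13
tcp_pos: [501.3, -213.4, 154.2]
tcp_rot: [0.9, 0.436, -0.0, -0.0]
ft_force: [-0.5, -0.6, -3.4]
width: 39.3
finger_force: 40.9
```

arm_command(
  increments=[
    [[0,0,0.005],[0,0,0],-1],
    [[0,0,0.005],[0,0,0],-1],
    [[0,0,0],[0,0,0],-1],
    [[0,0,0],[0,0,0],-1],
  ],
)

```text
clock: 11.47
tcp_pos: [501.4, -213.4, 152.8]
tcp_rot: [0.9, 0.436, 0.0, 0.0]
ft_force: [-0.4, -0.1, -0.7]
width: 39.2
finger_force: 41.1
```

arm_command(
  increments=[
    [[0,0,0.003],[0,0,0],-1],
    [[0,0,0],[0,0,0],-1],
    [[0,0,0],[0,0,0],-1],
  ],
)

```text
clock: 11.72
tcp_pos: [501.5, -213.5, 152.8]
tcp_rot: [0.9, 0.436, 0.0, 0.0]
ft_force: [-1.9, 0.9, 7.4]
width: 38.9
finger_force: 42.1
```

The tray carries the bottle now, so I release.

arm_command(
  increments=[
    [[0,0,0],[0,0,0],0.1],
    [[0,0,0],[0,0,0],0.3],
    [[0,0,0],[0,0,0],0.6],
    [[0,0,0],[0,0,0],1],
    [[0,0,0],[0,0,0],1],
    [[0,0,0],[0,0,0],1],
    [[0,0,0],[0,0,0],1],
    [[0,0,0],[0,0,0],1],
  ],
)

```text
clock: 12.38
tcp_pos: [501.4, -213.4, 152.3]
tcp_rot: [0.9, 0.436, -0.0, -0.0]
ft_force: [0.5, 0.2, -0.2]
width: 85.3
finger_force: 0.0
```

arm_command(
  increments=[
    [[0,0,-0.03],[0,0,0],1],
    [[0,0,-0.05],[0,0,0],1],
    [[0,0,-0.1],[0,0,0],1],
    [[0,0,-0.1],[0,0,0],1],
    [[0,0,-0.1],[0,0,0],1],
    [[0,0,-0.1],[0,0,0],1],
    [[0,0,-0.1],[0,0,0],1],
    [[0,0,-0.1],[0,0,0],1],
  ],
)

```text
clock: 13.05
tcp_pos: [501.4, -213.4, 255.9]
tcp_rot: [0.9, 0.436, 0.0, 0.0]
ft_force: [-0.1, 0.5, -0.6]
width: 86.0
finger_force: 0.0
```

arm_command(
  increments=[
    [[0,0,-0.1],[0,0,0],-1],
    [[0,0,-0.05],[0,0,0],-1],
    [[0,0,0],[0,0,0],-1],
    [[0,0,0],[0,0,0],-1],
    [[0,0,0],[0,0,0],-1],
    [[0,0,0],[0,0,0],-1],
    [[0,0,0],[0,0,0],-1],
    [[0,0,0],[0,0,0],-1],
  ],
)

```text
clock: 13.72
tcp_pos: [501.2, -213.3, 276.2]
tcp_rot: [0.9, 0.436, -0.0, -0.0]
ft_force: [-0.2, 0.3, 0.2]
width: 0.2
finger_force: 0.0
```

```bash
python3 - <<'E'
from h import *
o,s=wrist(); im=s["image"].copy(); print(o["tcp_pos"],o["width"],o["ft_force"])
h=cv2.cvtColor(im,cv2.COLOR_BGR2HSV); m=cv2.inRange(h,(100,150,80),(125,255,255))
b=np.radians(51.8); B=np.array([[np.cos(b),-np.sin(b)],[np.sin(b),np.cos(b)]])
for c in cv2.findContours(m,0,2)[0]:
    if cv2.contourArea(c)>300:
        w=(plane(s,c.reshape(-1,2),205)[:,:2]-o["tcp_pos"][:2])@B
        print(cv2.boundingRect(c),w.min(0),w.max(0))
S=snapshot("scene")
cv2.circle(im,tuple(int(v) for v in proj(s,[[*o["tcp_pos"][:2],206]])[0]),4,(0,255,0),1)
cv2.imwrite("pics/w2.png",np.hstack([cv2.resize(im,(400,300)),S["image"][60:360,150:550]]))
E
```

```text
[ 501.17096396 -213.30453257  276.22820991] 0.19833951076311968 [-0.15098836  0.31097215  0.19948057]
(293, 174, 50, 115) [-15.38132469 -14.46980102] [51.59587485 13.91889785]
```

View pics/w2.png

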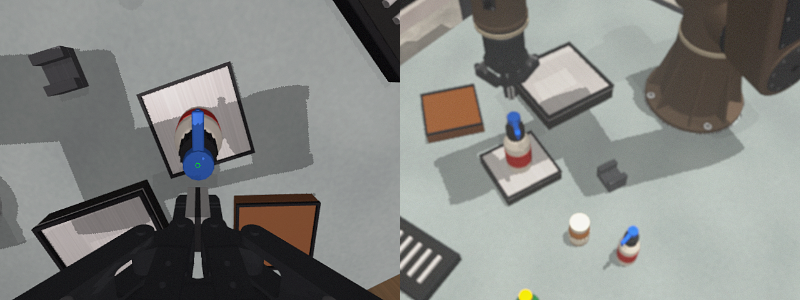

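The bottle stands in the tray (scene crop at (517,150)), and the head is under the TCP to within 1 mm. The gripper is shut, so I go down to push.

arm_command(
  increments=[
    [[0,0,0.08],[0,0,0],-1],
    [[0,0,0.08],[0,0,0],-1],
    [[0,0,0.08],[0,0,0],-1],
    [[0,0,0.06],[0,0,0],-1],
    [[0,0,0.03],[0,0,0],-1],
    [[0,0,0.02],[0,0,0],-1],
    [[0,0,0],[0,0,0],-1],
    [[0,0,0],[0,0,0],-1],
  ],
)

```text
clock: 14.48
tcp_pos: [501.6, -213.5, 224.6]
tcp_rot: [0.9, 0.436, 0.0, 0.0]
ft_force: [0.7, -0.3, 0.1]
width: -0.2
finger_force: 0.0
```

arm_command(
  increments=[
    [[0,0,0.015],[0,0,0],-1],
    [[0,0,0.015],[0,0,0],-1],
    [[0,0,0.015],[0,0,0],-1],
    [[0,0,0.015],[0,0,0],-1],
    [[0,0,0],[0,0,0],-1],
    [[0,0,0],[0,0,0],-1],
  ],
)

```text
clock: 14.98
tcp_pos: [501.5, -213.4, 215.4]
tcp_rot: [0.9, 0.436, 0.0, 0.0]
ft_force: [0.1, 0.3, 3.5]
width: -0.1
finger_force: 2.2
```

arm_command(
  increments=[
    [[0,0,0.01],[0,0,0],-1],
    [[0,0,0.01],[0,0,0],-1],
    [[0,0,0.01],[0,0,0],-1],
    [[0,0,0.01],[0,0,0],-1],
    [[0,0,0.01],[0,0,0],-1],
    [[0,0,0.01],[0,0,0],-1],
    [[0,0,0],[0,0,0],-1],
    [[0,0,0],[0,0,0],-1],
  ],
)

```text
clock: 15.65
tcp_pos: [501.5, -213.5, 206.4]
tcp_rot: [0.9, 0.436, 0.0, 0.0]
ft_force: [-0.5, 1.4, 7.1]
width: -0.1
finger_force: 3.4
```

arm_command(
  increments=[
    [[0,0,0.007],[0,0,0],-1],
    [[0,0,0.007],[0,0,0],-1],
    [[0,0,0],[0,0,0],-1],
    [[0,0,0],[0,0,0],-1],
  ],
)

```text
clock: 15.98
tcp_pos: [501.6, -213.5, 204.4]
tcp_rot: [0.9, 0.436, 0.0, 0.0]
ft_force: [-1.3, -0.1, 7.0]
width: -0.2
finger_force: 3.7
```

arm_command(
  increments=[
    [[0,0,0.007],[0,0,0],-1],
    [[0,0,0.007],[0,0,0],-1],
    [[0,0,0],[0,0,0],-1],
    [[0,0,0],[0,0,0],-1],
  ],
)

```text
clock: 16.32
tcp_pos: [501.9, -213.6, 202.9]
tcp_rot: [0.9, 0.436, 0.0, 0.001]
ft_force: [-2.0, 1.6, 17.1]
width: 0.1
finger_force: 8.8
```

The force has stepped from 7 to 17 N, so the head is at its stop. I hold briefly, then rise.

arm_command(
  increments=[
    [[0,0,0.002],[0,0,0],-1],
    [[0,0,0],[0,0,0],-1],
    [[0,0,0],[0,0,0],-1],
    [[0,0,0],[0,0,0],-1],
  ],
)

```text
clock: 16.65
tcp_pos: [502.0, -213.7, 202.9]
tcp_rot: [0.9, 0.436, 0.001, 0.001]
ft_force: [-2.9, 0.8, 21.2]
width: 0.0
finger_force: 10.6
```

arm_command(
  increments=[
    [[0,0,-0.02],[0,0,0],-1],
    [[0,0,-0.02],[0,0,0],-1],
    [[0,0,-0.03],[0,0,0],-1],
    [[0,0,-0.03],[0,0,0],-1],
    [[0,0,-0.05],[0,0,0],-1],
    [[0,0,-0.1],[0,0,0],-1],
    [[0,0,-0.1],[0,0,0],-1],
    [[0,0,-0.1],[0,0,0],-1],
  ],
)

```text
clock: 17.32
tcp_pos: [501.0, -213.2, 269.9]
tcp_rot: [0.9, 0.436, -0.0, -0.0]
ft_force: [-0.3, 0.3, 0.5]
width: 0.2
finger_force: 0.0
```

arm_command(
  increments=[
    [[0,0,-0.1],[0,0,0],-1],
    [[0,0,-0.05],[0,0,0],-1],
    [[0,0,0],[0,0,0],-1],
    [[0,0,0],[0,0,0],-1],
  ],
)

```text
clock: 17.65
tcp_pos: [501.3, -213.4, 291.6]
tcp_rot: [0.9, 0.436, 0.0, 0.0]
ft_force: [-0.8, 0.3, 0.0]
width: 0.1
finger_force: 0.0
```

```bash
python3 - <<'E'
from h import *
o,s=wrist(); im=s["image"].copy(); print(o["tcp_pos"],o["ft_force"])
h=cv2.cvtColor(im,cv2.COLOR_BGR2HSV); m=cv2.inRange(h,(100,150,80),(125,255,255))
b=np.radians(51.8); B=np.array([[np.cos(b),-np.sin(b)],[np.sin(b),np.cos(b)]])
for c in cv2.findContours(m,0,2)[0]:
    if cv2.contourArea(c)>300:
        w=(plane(s,c.reshape(-1,2),205)[:,:2]-o["tcp_pos"][:2])@B
        print(cv2.boundingRect(c),w.min(0),w.max(0))
S=snapshot("scene")
cv2.imwrite("pics/w3.png",np.hstack([cv2.resize(im,(400,300)),S["image"][60:360,150:550]]))
E
```

```text
[ 501.28894991 -213.36780749  291.61656372] [-0.79896634  0.27736593  0.03036527]
(294, 170, 47, 108) [-15.12393564 -14.39407574] [51.59963178 14.09268159]
```

View pics/w3.png

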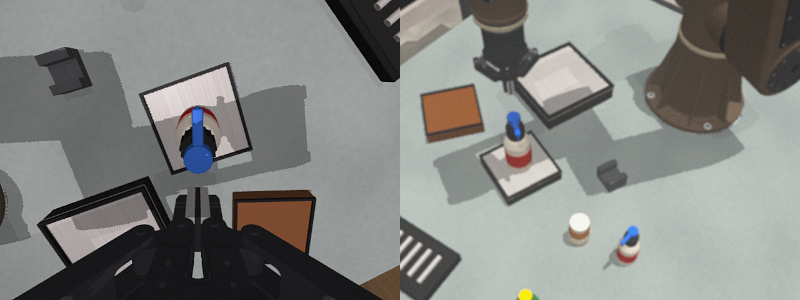

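The bottle stands in the tray with its head back up at (515,118), and the other things I can see in these crops look unmoved. I hand in.

```bash
python3 -c "
from station import ticket
print(ticket.close_job())"
```

```text
the job is handed in; nothing more can be done
None
```

The pump bottle stands upright inside the lip of the small steel tray, released; I pressed its head to the stop (force rose from 7 to 21 N) and it sprang back up, and I handed the job in at about 18 s.

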